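Unlock and open the lamp test box

TASK

The panel on the grey lamp test box is still held shut by one of its two quarter-turn fasteners; the other has already been undone. Turn the locked one a quarter turn to unlocked, so its tongue no longer lies over the panel, then swing the panel up by its wooden tab to about upright, leave it standing open and let go. Leave both fasteners unlocked, and do not knock the pink glass shade.

Things in the scene. Friction and masses are not known exactly. Their poses are not given: they have to be found in the camera images.
- fastener_a (a joint): Turn of fastener A, the one locked at the start (0 to 0.25 rad), left or right. 0 = locked: tongue points away from the robot, over the panel's front edge. 1.57 = unlocked: tongue along the front edge, towards the box's left (+y). Grows anticlockwise seen from above; stops at 0 and 1.62; stays where left (friction 0.06 N m); tongue clear of the panel from about 1.15.
- fastener_a_grip (a point): On fastener A's upright turning axis, in its steel wing 36 long, 12 thick, 34 mm tall (x along wing and tongue, y across, z up). Wing top 8 mm above this point. Tongue, as wide as the wing, below it: underside 26 mm below, reaching 40 mm from the axis. Panel's top 29 mm below, its front edge 22 mm beyond the axis; bracket top 35 mm below. It is 110 mm left or right of the box's middle.
- fastener_b (a joint): Turn of fastener B on the other side, same build and meaning as A. Already unlocked at the start (1.4 to 1.57) and to be left so.
- fastener_b_grip (a point): Same point on fastener B.
- panel (a joint): Opening of the panel, rad: 0 = shut, flat; 1.57 = upright; stop at 1.9. The front edge (robot side) rises about the hinge at the far edge. The stiff hinge keeps the panel where it is left; lifting at the tab takes about 4 N. A locked fastener blocks it.
- panel_tab (a point): Grip point in the panel's dark wooden tab, mid front edge, 160 mm from the hinge line. Tab sticks out 40 mm from the panel, 30 mm wide (y), 10 mm thick (z); the point is 16 mm inside its free end, mid-thickness, 88 mm above the table when shut. x points from tab to hinge, y along the hinge, z out of the upper face. Held by its two sides it can pivot between the fingers as the panel swings.
- panel_hinge (a point): Middle of the hinge line, fixed on the box, 88 mm above the table; x points away from the robot at the box's yaw, y along the hinge, z up. Dark steel panel: 136 mm from hinge to front edge, 296 mm wide, 6 mm thick. Grey box: 140 x 300 mm, 85 mm high.
- glass_shade: Pink glass cup shade beside the box, 88 mm across its rim, 70 mm tall; origin at the centre of its underside. Not to be knocked.

How it is judged:
By the outcome, as a careful person would: the job done as asked, in the order asked, and still so for the second after the job is handed in, with the robot touching nothing.
It also fails if it takes over 48 s, if anything falls off the work surface, if the arm or the gripper's body presses on something with over 40 N, if the wrist force passes 120 N, or if a joint passes its speed limit or range.

ROBOT

A 6-joint arm with a two-finger parallel gripper is mounted at the origin on the work surface. World frame = base frame: x ahead of the robot, y to its left, z up, the work surface at z = 0. Lengths are in m, angles in rad, forces in N, time in s.
With the tool pointing down it reaches from about 0.25 to 0.725 m from the base axis. Payload 4 kg.
Tool frame: the origin (TCP) lies between the finger pads; the fingertips stand 25 mm ahead of it and the grasp point (between the pads) lies 6 mm ahead of it; z points along the fingers, y is the line along which they close (so a half turn about z gives the same grasp; the last joint's range is limited). The gripper opens to 85 mm and grips with 20 to 120 N. Pads are 22 mm wide; open, the fingers measure 114 mm over their backs; the gripper's body (76 mm by 85 mm) begins 54 mm behind the grasp point. The pads swing forward as they close: fully open they stand 13 mm farther back than shut.
Start: joints at [1.127, 0.241, 0.005, 1.335, 0, 1.571], TCP at [0.215, 0.452, 0.23] pointing down, gripper open.
Joint ranges: [-2.72, 2.72], [-1.05, 1.87], [-1.09, 1.28], [-1.99, 2.15], [-1.42, 1.44], [-3.14, 3.14]. Speed limits (rad/s): [2.79, 2.79, 3.14, 3.14, 3.14, 3.14].

INTERFACE

Orientations are given as a unit quaternion [x, y, z, w].
In Python, from workcell import bot gives the robot as it stands. The module is installed in compiled form; this text tells all that it offers.
- The arm moves only by the shell command python3 -m pendant 'ROWS'. ROWS is JSON, one flat list of numbers, 7 for each row, row after row: the shift along the tool's x, y, z normalised to -1 to 1, where 1 is 0.5 m, then the turn, a rotation vector about the tool's x, y, z normalised to -1 to 1, where 1 is 180 degrees, then the opening, from 0 (shut) to 1 (fully open). In form: [tx, ty, tz, ax, ay, az, fingers, tx, ty, tz, ax, ay, az, fingers, ...]. A call has exactly 10 rows; each row is the pose to reach, as a shift and turn from the pose commanded when the call began, along the tool's axes at that moment, turning the shorter way round; what a row does not reach only later rows make up. A row lasts 1/12 s, in which the tool goes at most 41.7 mm and 7.16 degrees, less where a joint would pass 70% of its speed; a pose out of reach is approached as far as the arm can. A call with a number of a shift or a turn outside -1 to 1 is refused whole. A call with a gripper value outside its range is refused whole. The fingers move at their own pace and stop on an object; the grip force is fixed at half the most. Time passes only in rows, so rows that repeat a pose let the fingers close, or fill a call up. It gives the time, the measured TCP pose, the force, the opening and the grip force at its end, in the units of the state.
- bot.get_obs(): the state, without advancing time (a new reading comes with each control period).
- bot.camera(name): name is "side" or "top"; returns a dict with "pixels" (480x640x3 uint8, red, green, blue), "mtx" (3x3 intrinsics, pixels), "cam_to_world" (4x4, takes a point from camera to world coordinates). Camera axes: x right, y up, looking along -z (the intrinsics and any distortion apply to the point x, -y, -z); pixel columns grow to the right and rows downward; lengths in m; the calibration is good to about 2 mm. A picture is of the moment at which its call begins. There is no depth.
- bot.job_done(): hands the job in; it is judged then, once.
The state is a dict: "clock": time; "joint_pos": joint angles; "joint_vel": joint speeds; "tau": joint torques, N m; "eef_pos": TCP position; "tool_rot": TCP orientation; "ft_force": force on the tool from outside, world axes, zero at the start; "ft_torque": the same for the moment, N m; "grip_width": finger opening in m; "grasp_force": force on a finger pad.
Only numpy, scipy, OpenCV 4.12 (cv2) and the standard library are available. Lean on these libraries where they do the work, as an engineer would, in place of code of your own. Each camera call takes 0.05 s, during which the arm holds its last target. There are 200 camera calls.

## Working session

There is one attempt and no reset: what is moved stays moved. The work goes in short steps, Python scripts to look and compute and a shell command to move; the robot and the scene stay as the last step left them, time stands still between calls to the robot, and variables do not carry over. Pictures are saved under pics/ and viewed, at most 10 in all, crops included, and the job is handed in when it is done.

```bash
mkdir -p pics; python3 - <<'E'
from workcell import bot
import cv2,numpy as np
for n in("side","top"):
    c=bot.camera(n);cv2.imwrite(f"pics/{n}0.png",c["pixels"][:,:,::-1])
    np.savez(f"{n}0.npz",**c);print(n,c["mtx"].round(1).tolist(),c["cam_to_world"].round(3).tolist(),list(c))
o=bot.get_obs();print(o["clock"],o["eef_pos"],o["tool_rot"],o["grip_width"])
E
```

```text
side [[544.5, 0.0, 316.0], [0.0, 544.5, 241.5], [0.0, 0.0, 1.0]] [[0.889, 0.293, -0.35, 0.253], [-0.457, 0.554, -0.696, -0.594], [-0.01, 0.779, 0.627, 0.728], [0.0, 0.0, 0.0, 1.0]] ['pixels', 'mtx', 'cam_to_world']
top [[547.6, 0.0, 319.6], [0.0, 547.6, 234.3], [0.0, 0.0, 1.0]] [[0.073, 0.973, -0.219, 0.398], [-0.997, 0.072, -0.013, 0.094], [0.003, 0.22, 0.976, 1.043], [0.0, 0.0, 0.0, 1.0]] ['pixels', 'mtx', 'cam_to_world']
0.1 [0.21445156 0.45102472 0.22910133] [ 2.20105976e-01  9.75475495e-01 -9.36211857e-04 -2.06158584e-04] 0.08562565166422138
```

View pics/top0.png

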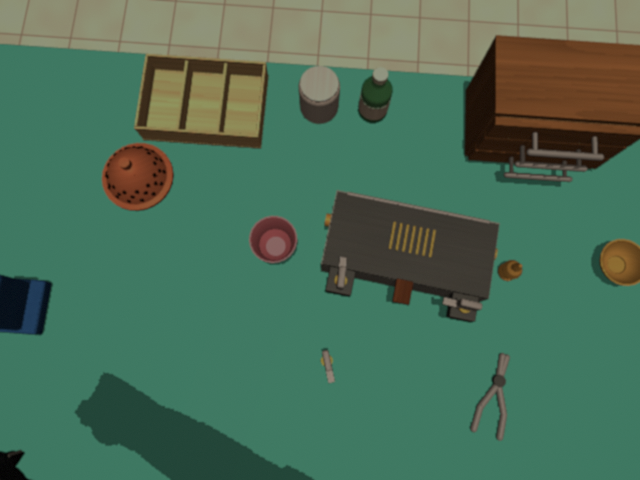

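View pics/side0.png

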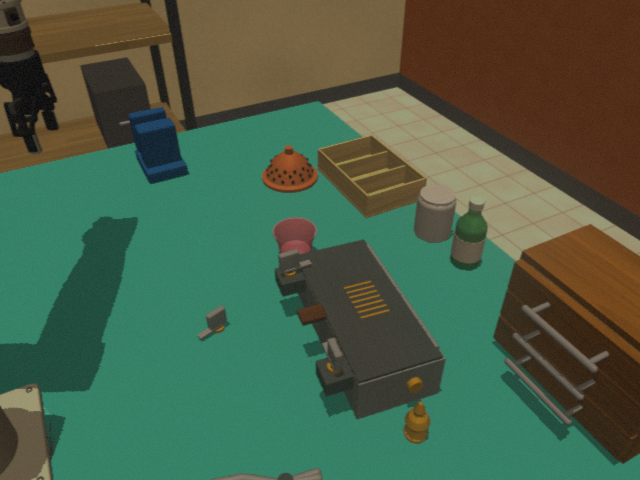

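The top view shows the box with its panel corners near (336,194), (497,220), (490,297) and (324,267). The locked fastener A is on the left at (341,272), B is on the right at (463,305), the tab is at (402,291) and the shade is at (273,240). The side view agrees.

```bash
cat >h.py <<'E'
import numpy as np,cv2
from scipy.spatial.transform import Rotation as R
def ray(c,u,v,z):
    T=c["cam_to_world"];K=c["mtx"]
    d=np.array([(u-K[0,2])/K[0,0],-(v-K[1,2])/K[1,1],-1]);d=T[:3,:3]@d;o=T[:3,3]
    return o+d*(z-o[2])/d[2]
def proj(c,p):
    T=c["cam_to_world"];K=c["mtx"];q=T[:3,:3].T@(np.asarray(p)-T[:3,3])
    return K[0,0]*q[0]/-q[2]+K[0,2],K[1,1]*q[1]/q[2]+K[1,2]
E
python3 - <<'E'
from h import *
c=dict(np.load("top0.npz"));s=dict(np.load("side0.npz"))
P=[ray(c,*p,.091) for p in[(336,194),(497,220),(490,297),(324,267)]]
for i in range(4):print(P[i].round(4),np.linalg.norm(P[i]-P[i-1]).round(4))
w=P[0]-P[1]+P[3]-P[2];yaw=np.arctan2(-w[0],w[1]);print("yaw",yaw)
print("A wing top-ish",ray(c,343,268,.128),"tab",ray(c,402,291,.093),"shade",ray(c,273,240,.07))
hs=cv2.cvtColor(c["pixels"],cv2.COLOR_RGB2HSV)
m=((hs[...,0]<15)&(hs[...,1]>120)&(hs[...,2]<120)).astype(np.uint8);m[:270]=0;m[310:]=0;m[:,:385]=0;m[:,420:]=0
print("tab mask",m.sum(),np.argwhere(m).mean(0)[::-1], cv2.minAreaRect(np.argwhere(m)[:,::-1].astype(np.float32)))
a=cv2.resize(c["pixels"][180:330,255:515],None,fx=3,fy=3,interpolation=cv2.INTER_CUBIC)
b=cv2.resize(s["pixels"][210:420,250:450],None,fx=2.7,fy=2.7,interpolation=cv2.INTER_CUBIC)[:560]
cv2.imwrite("pics/ct.png",np.clip(a[:,:,::-1]*1.8,0,255));cv2.imwrite("pics/cs.png",np.clip(b[:,:,::-1]*1.8,0,255))
E
```

```text
[0.6889 0.0834 0.091 ] 0.1356
[ 0.6617 -0.2078  0.091 ] 0.2925
[ 0.5224 -0.196   0.091 ] 0.1398
[0.5539 0.0956 0.091 ] 0.2932
yaw -0.10026166363420273
A wing top-ish [0.54845578 0.06339262 0.128     ] tab [ 0.52139515 -0.04264574  0.093     ] shade [0.59996271 0.19150563 0.07      ]
tab mask 380 [402.26842105 290.7       ] ((402.5135192871094, 290.9189453125), (17.755088806152344, 23.015859603881836), 9.462322235107422)[ WARN:0@0.491] global loadsave.cpp:1063 imwrite_ Unsupported depth image for selected encoder is fallbacked to CV_8U.
```

View pics/ct.png

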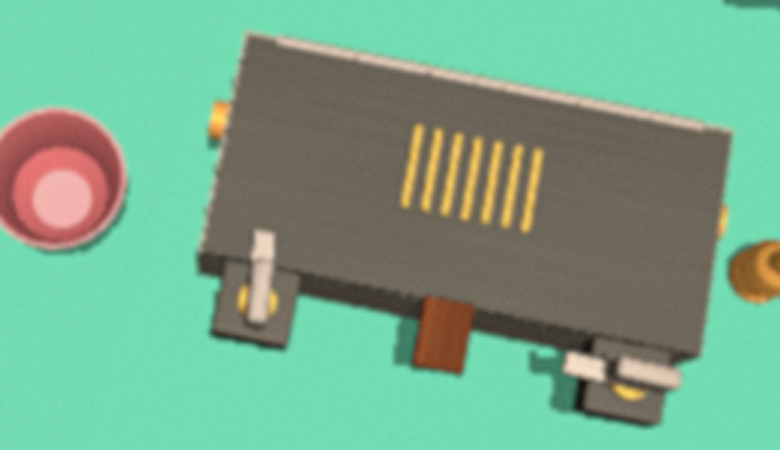

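View pics/cs.png

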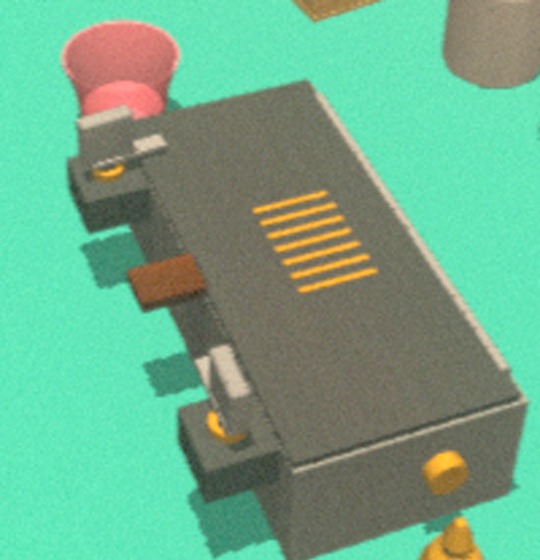

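The crops show A's wing top spanning crop y 259 to 324, with its centre near full-image pixel (341.7,277). The panel corners are at about (337.3,191.3), (498.7,223.7), (487.7,298.7) and (321,265).

```bash
python3 - <<'E'
from h import *
from workcell import bot
c=dict(np.load("top0.npz"));s=dict(np.load("side0.npz"))
P=[ray(c,*p,.091) for p in[(337.3,191.3),(498.7,223.7),(487.7,298.7),(321,265)]]
print([np.linalg.norm(P[i]-P[i-1]).round(4) for i in range(4)])
w=P[0]-P[1]+P[3]-P[2];yaw=np.arctan2(-w[0],w[1]);ex=np.array([np.cos(yaw),np.sin(yaw),0]);ey=np.array([-ex[1],ex[0],0])
C=sum(P)/4;hinge=C+ex*.068;hinge[2]=.088
print("yaw",yaw,"hinge",hinge)
A=hinge-ex*.158+ey*.11;B=hinge-ex*.158-ey*.11;tab=hinge-ex*.16
print("A",A,"B",B,"tab",tab)
print("A img",ray(c,341.7,277,.128),"tab free end/centroid img (expect hinge-.156)",ray(c,402.4,290.8,.093))
# side view wing A top centre: crop(104,118)/2.7+(250,210)
print("A side",ray(s,250+104/2.7,210+118/2.7,.128),"B side", ray(s,250+229/2.7,210+371/2.7,.128))
print("A wing dir", ray(c,255+262/3,180+259/3,.128)-ray(c,255+258/3,180+324/3,.128))
o=bot.get_obs();print(R.from_quat(o["tool_rot"]).as_matrix().round(3).tolist())
E
```

```text
[np.float64(0.1385), np.float64(0.2949), np.float64(0.1372), np.float64(0.2955)]
yaw -0.13067843196652906 hinge [ 0.67376858 -0.06396288  0.088     ]
A [0.53144948 0.0656877  0.088     ] B [ 0.50278198 -0.15243651  0.088     ] tab [ 0.51513279 -0.04311379  0.088     ]
A img [0.53301181 0.06460056 0.128     ] tab free end/centroid img (expect hinge-.156) [ 0.52179426 -0.04332549  0.093     ]
A side [0.53100802 0.06380815 0.128     ] B side [ 0.50211658 -0.15354908  0.128     ]
A wing dir [0.03681847 0.00011825 0.        ]
[[-0.903, 0.429, -0.001], [0.429, 0.903, -0.002], [-0.0, -0.002, -1.0]]
```

```bash
python3 -m pendant '[-0.08,-0.04,0.005,0,0,-0.014,0.6,-0.16,-0.08,0.01,0,0,-0.028,0.6,-0.24,-0.11,0.015,0,0,-0.042,0.6,-0.32,-0.15,0.02,0,0,-0.056,0.6,-0.4,-0.19,0.025,0,0,-0.07,0.6,-0.48,-0.225,0.03,0,0,-0.084,0.6,-0.56,-0.26,0.04,0,0,-0.1,0.6,-0.64,-0.3,0.045,0,0,-0.115,0.6,-0.71,-0.33,0.05,0,0,-0.13,0.6,-0.77,-0.36,0.055,0,0,-0.141,0.6]'
python3 -c "
from workcell import bot
print(bot.get_obs()['joint_pos'])"
```

```text
clock: 0.93
eef_pos: [0.48, 0.1291, 0.2027]
tool_rot: [-0.001, 1.0, 0.0, -0.0]
ft_force: [0.4, 1.2, 0.7]
grip_width: 0.0509
grasp_force: 0.0
[ 2.62661472e-01  2.48748511e-01 -5.60646248e-02  1.26637529e+00
  2.02806405e-04  2.61520519e-01]
```

```bash
python3 -m pendant '[-0.035,-0.043,0.0,0,0,0,0.6,-0.07,-0.086,0.01,0,0,0,0.6,-0.104,-0.128,0.03,0,0,0,0.6,-0.104,-0.128,0.06,0,0,0,0.6,-0.104,-0.128,0.09,0,0,0,0.6,-0.104,-0.128,0.12,0,0,0,0.6,-0.104,-0.128,0.14,0,0,0,0.6,-0.104,-0.128,0.14,0,0,0,0.6,-0.104,-0.128,0.14,0,0,0,0.6,-0.104,-0.128,0.14,0,0,0,0.6]'
python3 - <<'E'
from workcell import bot
import cv2,numpy as np
a=bot.camera("top")["pixels"][200:340,260:480];b=bot.camera("side")["pixels"][200:360,220:440]
cv2.imwrite("pics/g1.png",np.clip(np.vstack([cv2.resize(x,(500,300))for x in(a,b)])[:,:,::-1]*1.6,0,255).astype(np.uint8))
E
```

```text
clock: 1.77
eef_pos: [0.5316, 0.0672, 0.1338]
tool_rot: [0.0, 1.0, 0.0, 0.001]
ft_force: [1.0, 0.1, -0.3]
grip_width: 0.051
grasp_force: 0.0
```

View pics/g1.png

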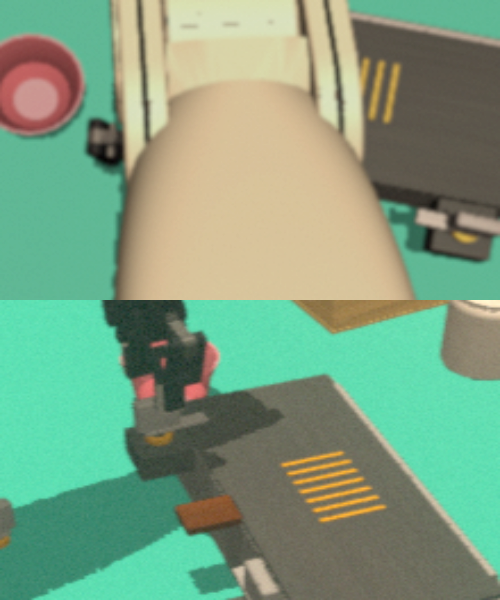

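The side crop shows the fingers on either side of A's wing at about (170,390), with the shade clear. The next move goes down and closes.

```bash
python3 -m pendant '[0,-0.004,0.012,0,0,0,0.6,0,-0.004,0.024,0,0,0,0.6,0,-0.004,0.024,0,0,0,0.0,0,-0.004,0.024,0,0,0,0.0,0,-0.004,0.024,0,0,0,0.0,0,-0.004,0.024,0,0,0,0.0,0,-0.004,0.024,0,0,0,0.0,0,-0.004,0.024,0,0,0,0.0,0,-0.004,0.024,0,0,0,0.0,0,-0.004,0.024,0,0,0,0.0]'
```

```text
clock: 2.7
eef_pos: [0.5311, 0.0651, 0.1212]
tool_rot: [0.0, 1.0, 0.0, -0.0]
ft_force: [-1.2, 0.1, 1.7]
grip_width: 0.0101
grasp_force: 60.4
```

```bash
python3 -m pendant '[0,0,0,0,0,-0.025,0,0,0,0,0,0,-0.05,0,0,0,0,0,0,-0.08,0,0,0,0,0,0,-0.11,0,0,0,0,0,0,-0.14,0,0,0,0,0,0,-0.17,0,0,0,0,0,0,-0.2,0,0,0,0,0,0,-0.23,0,0,0,0,0,0,-0.25,0,0,0,0,0,0,-0.25,0]'
```

```text
clock: 3.53
eef_pos: [0.5313, 0.0645, 0.1212]
tool_rot: [-0.383, 0.924, -0.001, 0.0]
ft_force: [-0.5, -0.5, 0.5]
grip_width: 0.0101
grasp_force: 60.4
```

```bash
python3 -m pendant '[0,0,0,0,0,-0.03,0,0,0,0,0,0,-0.06,0,0,0,0,0,0,-0.09,0,0,0,0,0,0,-0.12,0,0,0,0,0,0,-0.15,0,0,0,0,0,0,-0.18,0,0,0,0,0,0,-0.2,0,0,0,0,0,0,-0.208,0,0,0,0,0,0,-0.208,0,0,0,0,0,0,-0.208,0]'
python3 -c "
from workcell import bot
o=bot.get_obs();print(o['joint_pos'],o['ft_torque'])"
```

```text
clock: 4.37
eef_pos: [0.5318, 0.0643, 0.1213]
tool_rot: [-0.658, 0.753, -0.001, 0.0]
ft_force: [1.1, -2.8, 0.3]
grip_width: 0.01
grasp_force: 60.3
[ 0.12117773  0.38032215 -0.09266812  1.09653314 -0.00159218 -1.3146226 ] [-0.66644302 -0.25451423  0.02314731]
```

```bash
python3 -m pendant '[0,0,0,0,0,0,0.5,0,0,0,0,0,0,0.5,0,0,0,0,0,0,0.5,0,0,0,0,0,0,0.5,0,0,0,0,0,0,0.5,0,0,-0.04,0,0,0,0.5,0,0,-0.08,0,0,0,0.5,0,0,-0.12,0,0,0,0.5,0,0,-0.16,0,0,0,0.5,0,0,-0.16,0,0,0,0.5]'
python3 - <<'E'
from workcell import bot
from h import *
o=bot.get_obs();M=R.from_quat(o["tool_rot"]).as_matrix();yaw=-.1307
ex=np.array([np.cos(yaw),np.sin(yaw),0]);ey=np.array([-ex[1],ex[0],0])
tab=np.array([.5151,-.0431,0])-ex*.003
G=np.array([-ex,ey,[0,0,-1]]).T
p=tab+[0,0,.19]
print(tab,(M.T@(p-o["eef_pos"])/.5).round(4),(R.from_matrix(M.T@G).as_rotvec()/np.pi).round(4),o["eef_pos"])
E
```

```text
clock: 5.2
eef_pos: [0.5336, 0.0654, 0.2055]
tool_rot: [-0.659, 0.752, -0.002, 0.003]
ft_force: [0.7, 0.3, 0.7]
grip_width: 0.043
grasp_force: 0.0
[ 0.51212559 -0.04270902  0.        ] [0.2201 0.0141 0.0304] [-0.0014  0.0024  0.4993] [0.53358057 0.06540653 0.20551357]
```

```bash
python3 -m pendant '[0.03,0,0.0,0,0,0.035,0.6,0.06,0,0,0,0,0.07,0.6,0.09,0,0,0,0,0.105,0.6,0.12,0.005,0,0,0,0.14,0.6,0.15,0.01,0,0,0,0.175,0.6,0.18,0.014,0,0,0,0.21,0.6,0.21,0.014,0,0,0,0.245,0.6,0.22,0.014,0,0,0,0.28,0.6,0.22,0.014,0,0,0,0.315,0.6,0.22,0.014,0,0,0,0.35,0.6]'
cat > plan.py <<'E'
from workcell import bot
from h import *
import sys
o=bot.get_obs();M=R.from_quat(o["tool_rot"]).as_matrix();yaw=-.1307
ex=np.array([np.cos(yaw),np.sin(yaw),0]);ey=np.array([-ex[1],ex[0],0]);ez=np.array([0,0,1.])
H=np.array([.6738,-.0640,.088])
def row(th,phi,r=.163,up=0):
    g=H-ex*r*np.cos(th)+ez*(r*np.sin(th)+up)
    z=ex*np.sin(phi)-ez*np.cos(phi);G=np.array([np.cross(ey,z),ey,z]).T
    p=g-z*.006
    print(th,(M.T@(p-o["eef_pos"])/.5).round(3),(R.from_matrix(M.T@G).as_rotvec()/np.pi).round(3),p.round(3))
E
python3 - <<'E'
from plan import *
row(0,0,up=.06);row(0,0)
a=bot.camera("top")["pixels"][200:340,260:480];b=bot.camera("side")["pixels"][200:360,220:440]
cv2.imwrite("pics/g2.png",np.clip(np.vstack([cv2.resize(x,(500,300))for x in(a,b)])[:,:,::-1]*1.6,0,255).astype(np.uint8))
E
```

```text
clock: 6.03
eef_pos: [0.5092, -0.0436, 0.2004]
tool_rot: [-0.165, 0.986, 0.0, -0.0]
ft_force: [0.5, 0.3, -0.8]
grip_width: 0.0511
grasp_force: 0.0
0 [-0.006 -0.     0.093] [ 0.    -0.     0.147] [ 0.512 -0.043  0.154]
0 [-0.006 -0.     0.213] [ 0.    -0.     0.147] [ 0.512 -0.043  0.094]
```

View pics/g2.png

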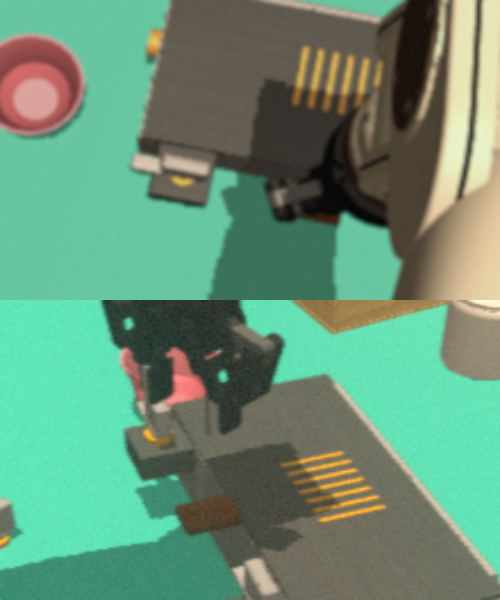

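Fastener A's wing and tongue now lie along the front edge (top crop (170,163)), so it is unlocked. Next I go down onto the tab.

```bash
python3 -m pendant '[-0.006,0,0,0,0,0.04,0.6,-0.006,0,0,0,0,0.075,0.6,-0.006,0,0.02,0,0,0.11,0.6,-0.006,0,0.05,0,0,0.147,0.6,-0.006,0,0.08,0,0,0.147,0.6,-0.006,0,0.11,0,0,0.147,0.6,-0.006,0,0.14,0,0,0.147,0.6,-0.006,0,0.16,0,0,0.147,0.6,-0.006,0,0.16,0,0,0.147,0.6,-0.006,0,0.16,0,0,0.147,0.6]'
python3 - <<'E'
from plan import *
row(0,0)
c=bot.camera("side");b=c["pixels"][230:390,240:420]
print(proj(c,H-ex*.16),ft:=o["ft_force"])
cv2.imwrite("pics/g3.png",np.clip(cv2.resize(b,None,fx=3,fy=3)[:,:,::-1]*1.6,0,255).astype(np.uint8))
E
```

```text
clock: 6.97
eef_pos: [0.5121, -0.042, 0.1206]
tool_rot: [0.061, 0.998, 0.0, -0.001]
ft_force: [0.6, 1.0, -0.1]
grip_width: 0.0511
grasp_force: 0.0
0 [-0.001 -0.001  0.053] [-0.    -0.     0.003] [ 0.512 -0.043  0.094]
(np.float64(308.65276650834926), np.float64(313.52612602226424)) [ 0.56226744  1.01714824 -0.07867748]
```

View pics/g3.png

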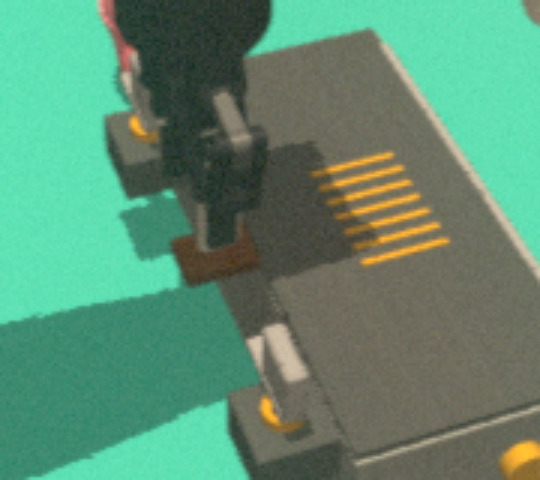

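The side crop shows the fingers above the tab at about (215,255), one on each side. I lower and close.

```bash
python3 -m pendant '[0,-0.001,0.02,0,0,0.003,0.6,0,-0.001,0.04,0,0,0.003,0.6,0,-0.001,0.053,0,0,0.003,0.6,0,-0.001,0.053,0,0,0.003,0.6,0,-0.001,0.053,0,0,0.003,0.0,0,-0.001,0.053,0,0,0.003,0.0,0,-0.001,0.053,0,0,0.003,0.0,0,-0.001,0.053,0,0,0.003,0.0,0,-0.001,0.053,0,0,0.003,0.0,0,-0.001,0.053,0,0,0.003,0.0]'
python3 - <<'E'
from plan import *
print(o["joint_pos"].round(2) if hasattr(o["joint_pos"],"round") else o["joint_pos"])
for d in (0,5,10,15,20,25,30,35,40): row(np.radians(d),np.radians(d/3))
E
```

```text
clock: 7.85
eef_pos: [0.5126, -0.0427, 0.0949]
tool_rot: [0.066, 0.998, -0.0, 0.0]
ft_force: [-0.8, 0.8, 0.0]
grip_width: -0.0002
grasp_force: 0.0
[-0.08  0.37 -0.19  1.01  0.    0.05]
0.0 [ 0.001 -0.     0.002] [ 0.     0.    -0.001] [ 0.512 -0.043  0.094]
0.08726646259971647 [-0.    -0.    -0.027] [ 0.    -0.009 -0.001] [ 0.513 -0.043  0.108]
0.17453292519943295 [-0.003 -0.    -0.055] [-0.    -0.018 -0.001] [ 0.514 -0.043  0.122]
0.2617993877991494 [-0.009 -0.    -0.083] [-0.    -0.028 -0.001] [ 0.517 -0.043  0.136]
0.3490658503988659 [-0.017 -0.    -0.11 ] [-0.    -0.037 -0.001] [ 0.521 -0.044  0.15 ]
0.4363323129985824 [-0.028 -0.    -0.136] [-0.    -0.046 -0.001] [ 0.526 -0.045  0.163]
0.5235987755982988 [-0.041 -0.    -0.161] [-0.    -0.055 -0.001] [ 0.533 -0.045  0.175]
0.6108652381980153 [-0.056 -0.    -0.185] [-0.    -0.065 -0.001] [ 0.54  -0.046  0.187]
0.6981317007977318 [-0.073 -0.    -0.207] [-0.    -0.074 -0.001] [ 0.549 -0.048  0.199]
```

The fingers shut on nothing, so I look.

```bash
python3 - <<'E'
from plan import *
c=bot.camera("side");b=c["pixels"][230:390,240:420]
print([proj(c,H-ex*x+ey*y) for x,y in((.136,.015),(.136,-.015),(.176,-.015),(.176,.015))])
a=bot.camera("top")["pixels"][220:340,310:500]
v=np.hstack([cv2.resize(b,(430,382)),cv2.resize(a,(370,382))])
cv2.imwrite("pics/g4.png",np.clip(v[:,:,::-1]*1.8,0,255).astype(np.uint8))
E
```

```text
[(np.float64(319.4790190566609), np.float64(303.5721996007217)), (np.float64(325.88463148687765), np.float64(316.1547513378119)), (np.float64(302.1984197634928), np.float64(322.57578782272793)), (np.float64(296.3100070246417), np.float64(309.68658826972376))]
```

View pics/g4.png

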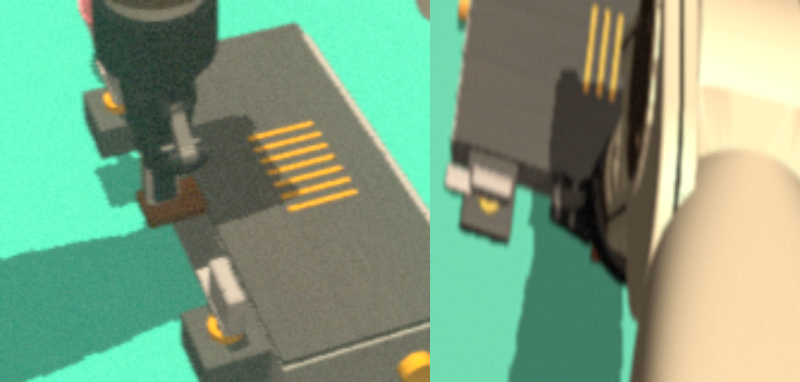

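The tab's outline matches my prediction, with its corners at (297,310), (319,304), (326,317) and (303,324). The fingertip shows at about (307,315), drawn over the tab. I check what height that implies.

```bash
python3 - <<'E'
from plan import *
c=bot.camera("side");M=R.from_quat(o["tool_rot"]).as_matrix()
print(o["eef_pos"],o["grip_width"],o["grasp_force"],o["ft_force"],o["ft_torque"])
for y in(-.028,-.02,0,.02):
  for dz in(.025,.012,0): print(y,dz,np.round(proj(c,np.array(o["eef_pos"])+M@[0,y,dz]),1))
E
python3 -m pendant '[0,0,0,0,0,0,0,0,0,0,0,0,0,0,0,0,0,0,0,0,0,0,0,0,0,0,0,0,0,0,0,0,0,0,0,0,0,0,0,0,0,0,0,0,0,0,0,0,0,0,0,0,0,0,0,0,0,0,0,0,0,0,0,0,0,0,0,0,0,0]'
```

```text
[ 0.51251727 -0.04264068  0.09472485] 0.00018064284857563788 0.0 [ 0.38323102 -0.17543369 -0.63070396] [-0.04388811  0.00332233 -0.00207433]
-0.028 0.025 [313.  333.9]
-0.028 0.012 [312.8 328.4]
-0.028 0 [312.7 323.2]
-0.02 0.025 [311.3 330.4]
-0.02 0.012 [311.2 324.8]
-0.02 0 [311.1 319.6]
0 0.025 [307.3 321.7]
0 0.012 [307.1 316.2]
0 0 [307. 311.]
0.02 0.025 [303.4 313.3]
0.02 0.012 [303.2 307.8]
0.02 0 [303.  302.6]
clock: 8.83
eef_pos: [0.5124, -0.0427, 0.0946]
tool_rot: [0.066, 0.998, 0.0, 0.0]
ft_force: [-0.4, 0.2, 0.5]
grip_width: 0.0002
grasp_force: 0.0
```

```bash
python3 - <<'E'
from plan import *
c=bot.camera("side");p=c["pixels"][296:332,290:332];h=cv2.cvtColor(p,cv2.COLOR_RGB2HSV)
for r in range(36): print(296+r,''.join('G' if 70<a[0]<95 and a[1]>90 else 'b' if (a[0]<15 or a[0]>170) and a[1]>100 else str(min(9,a[2]//14)) for a in h[r].tolist()))
E
```

```text
296 GGGGGGGGG32G32G222G22333334544443322223333
297 GGGGGGGGG322222G22G23333233444333222223333
298 GGGGGGGG5322222222G22222223333322222333333
299 GGGGGGGGG43222G2222222222G222222G223333333
300 GGGGGGGGG4333322222222G2222222222233333333
301 GGGGGGGGG43443222222G222G2G222223333333333
302 GGGGGGGGG434432GG22G2222222222332333333333
303 GGGGGGGGG434432222G22222333333333333333332
304 GGGGGGGGG44444322222222343333b433333333333
305 GGGGGGGGG44454322G2222234444bbb33322333333
306 GGGGGGGGG434443222222G234444b4b33333333333
307 GGGGGGGGG44444322222222344bb4bbb3333333333
308 GGGGGGGGG434543222222G233343b3b33333333323
309 GGGGGGGG4434543222222233443bb333b233333333
310 GGGGGGG4333454322G22G23334b33bbb3333333333
311 GGGGGGG33334543223222G234b3bbbbb3bb3333333
312 GGGGGGG43334543222G2222233b3b3bbb332333333
313 GGGGGGG43344543222222333333bb333bb33333333
314 GGGGGGGG33344532233334b3333b3bbb3b33333333
315 GGGGGGGGG334454333b33b333333b33b33b3333333
316 GGGGGGGGG33344b333333334bbb3333b3b3b333323
317 GGGGGGGGG43333333333333b333bbb3b3b32333333
318 GGGGGGGGGG3333b33b3333b3333bbb333333323333
319 GGGGGGGGGG43333333333b44333b32333333333333
320 GGGGGGGGGGG333333b33b333323333333333333333
321 GGGGGGGGGGG3333b33b23323223333333333332333
322 GGGGGGGGGGG4333333332233333333333333343333
323 GGGGGGGGGGGG333333333333333333333333333333
324 GGGGGGGGGGGG333333GGGG43333333333333334334
325 GGGGGGGGGGGGG43GGGGGGGG4333333333334333344
326 GGGGGGGGGGGGGGGGGGGGGGG4333333333333333434
327 GGGGGGGGGGGGGGGGGGGGGGGG333333333333333333
328 GGGGGGGGGGGGGGGGGGGGGGGG443333333333333334
329 GGGGGGGGGGGGGGGGGGGGGGGGG33333333333333444
330 GGGGGGGGGGGGGGGGGGGGGGGGG43333333333333334
331 GGGGGGGGGGGGGGGGGGGGGGGGGG3433333333333334
```

The tip's lower edge is at rows 313–315 over the tab, so the tips are really about 20 mm higher than the stated geometry and shut above the tab. I raise, reopen, and go about 20 mm lower, which is safe under either reading, then close.

```bash
python3 -m pendant '[0,0,-0.02,0,0,0,0.6,0,0,-0.04,0,0,0,0.6,0,0,-0.04,0,0,0,0.6,0,0,-0.04,0,0,0,0.6,0,0,-0.04,0,0,0,0.6,0,0,-0.04,0,0,0,0.6,0,0,-0.02,0,0,0,0.6,0,0,0,0,0,0,0.6,0,0,0.02,0,0,0,0.6,0,0,0.02,0,0,0,0.6]'
python3 -m pendant '[0,0,0.005,0,0,0,0.6,0,0,0.01,0,0,0,0.6,0,0,0.015,0,0,0,0.6,0,0,0.02,0,0,0,0.6,0,0,0.02,0,0,0,0.6,0,0,0.02,0,0,0,0.6,0,0,0.02,0,0,0,0.6,0,0,0.02,0,0,0,0.6,0,0,0.02,0,0,0,0.6,0,0,0.02,0,0,0,0.6]'
python3 - <<'E'
from plan import *
c=bot.camera("side");p=c["pixels"][296:340,285:332];h=cv2.cvtColor(p,cv2.COLOR_RGB2HSV)
for r in range(44): print(296+r,''.join('G' if 70<a[0]<95 and a[1]>90 else 'b' if (a[0]<15 or a[0]>170) and a[1]>100 else str(min(9,a[2]//14)) for a in h[r].tolist()))
E
```

```text
clock: 9.72
eef_pos: [0.51, -0.0424, 0.0813]
tool_rot: [0.066, 0.998, 0.0, -0.003]
ft_force: [-1.3, 0.5, 0.0]
grip_width: 0.0512
grasp_force: 0.0
clock: 10.55
eef_pos: [0.5125, -0.0426, 0.0747]
tool_rot: [0.066, 0.998, 0.0, 0.0]
ft_force: [-0.0, -0.6, 0.4]
grip_width: 0.0505
grasp_force: 0.0
296 GGGGGGGGG432G222222322G233333456666653233333333
297 GGGGGGGGG43322122223223333333356655553233333333
298 GGGGGGGGGG3222222222222222222334555555433333333
299 GGGGGGGGGG322G22G2222G2222222334556677643333333
300 GGGGGGGGGG32222G3GG2222222233334677776543322233
301 GGGGGGGGGG322222232222G233233334566555433322333
302 GGGGGGGGGG322222G222G23233233333355544433222233
303 GGGGGGGGGG33G22G2323222232333233344444332222233
304 GGGGGGGGGG32222222222G2222222322333333222222233
305 GGGGGGGGGG33222222G3233222222222323332222223233
306 GGGGGGGGGGG3G2G222G22232222222222233233222G2333
307 GGGGGGGGGGG322222222G22222222222223323222222323
308 GGGGGGGGGGGG32222233223222222222223232222223333
309 GGGGGGGGGGGG3233b3322G2222G222G2223332222222333
310 GGGGGGGGGGGG3b444b33222222222222222222222222333
311 GGGGGGGGGGGG44b4b332233
[... 780 characters left out ...]
543222222223433333333444
327 GGGGGGGGGGGGGGGGGGGGG44542222222224433333333344
328 GGGGGGGGGGGGGGGGGGGGG44542222222224433333333334
329 GGGGGGGGGGGGGGGGGGGGG45542222222223433333333344
330 GGGGGGGGGGGGGGGGGGGGG55542232222223333333333334
331 GGGGGGGGGGGGGGGGGGGGG45542222222223333333333334
332 GGGGGGGGGGGGGGGGGGGGG5554322G333333333333333344
333 GGGGGGGGGGGGGGGGGGGGGG554433GGGG333333333333333
334 GGGGGGGGGGGGGGGGGGGGGGG555GGGGGG433333333333333
335 GGGGGGGGGGGGGGGGGGGGGGGGGGGGGGGGG43333333333343
336 GGGGGGGGGGGGGGGGGGGGGGGGGGGGGGGGG43333333333334
337 GGGGGGGGGGGGGGGGGGGGGGGGGGGGGGGGG44433333333344
338 GGGGGGGGGGGGGGGGGGGGGGGGGGGGGGGGGG4333333334567
339 GGGGGGGGGGGGGGGGGGGGGGGGGGGGGGGGGG4333333347899
```

```bash
python3 -m pendant '[0,0,0.01,0,0,0,0.6,0,0,0.01,0,0,0,0.6,0,0,0.01,0,0,0,0.0,0,0,0.01,0,0,0,0.0,0,0,0.01,0,0,0,0.0,0,0,0.01,0,0,0,0.0,0,0,0.01,0,0,0,0.0,0,0,0.01,0,0,0,0.0,0,0,0.01,0,0,0,0.0,0,0,0.01,0,0,0,0.0]'
python3 - <<'E'
from plan import *
print(o["ft_force"],o["ft_torque"])
c=bot.camera("side");p=c["pixels"][300:336,285:332];h=cv2.cvtColor(p,cv2.COLOR_RGB2HSV)
for r in range(36): print(300+r,''.join('G' if 70<a[0]<95 and a[1]>90 else 'b' if (a[0]<15 or a[0]>170) and a[1]>100 else str(min(9,a[2]//14)) for a in h[r].tolist()))
E
```

```text
clock: 11.43
eef_pos: [0.5121, -0.0431, 0.0696]
tool_rot: [0.067, 0.998, -0.0, -0.0]
ft_force: [-3.0, -4.2, 1.6]
grip_width: 0.0288
grasp_force: 59.3
[-2.98241498 -4.19531341  1.64366311] [-0.75127473  0.48616596 -0.01090493]
300 GGGGGGGGGGG554322222222222223577787653333233333
301 GGGGGGGGGGG543222332222223233467778764333333333
302 GGGGGGGGGGG4322G2222222332223357777653333333333
303 GGGGGGGGGGGG33322222222222233245556555333333333
304 GGGGGGGGGGG532222222222333333345666676433333333
305 GGGGGGGGGGG533G22222222343333335677765433322333
306 GGGGGGGGGGG5322G2222322233333344666554432323333
307 GGGGGGGGGGGG32G22222222332333333455444322223333
308 GGGGGGGGGGGG32222G2223332323323334433332G223333
309 GGGGGGGGGGG533333322223322222222334333222223333
310 GGGGGGGGGGG533b44322222222222223333322222223233
311 GGGGGGGGGGGG33b43322222222222222232332222232333
312 GGGGGGGGGGGG333bb323222222222212222322222233333
313 GGGGGGGGGGGG333b3222222222222G22322G22222233333
314 GGGGGGGGGGGG533b3322222222G22222233222222333333
315 GGGGGGGGGGGGG43b3322222222222222122222222333333
316 GGGGGGGGGGGGGG33332222222222222222222G
[... 297 characters left out ...]
22222G223333333333333333
323 GGGGGGGGGGGGGGGGG234543222222G22343333333333333
324 GGGGGGGGGGGGGGGGG434543222222223433333333333334
325 GGGGGGGGGGGGGGGGGG34543222322223333333333333344
326 GGGGGGGGGGGGGGGGGGG4543222222223343333333333434
327 GGGGGGGGGGGGGGGGGG5445322222GG23433333333333334
328 GGGGGGGGGGGGGGGGGGG4543222222223333333343333333
329 GGGGGGGGGGGGGGGGGGG4543223222223433433333333344
330 GGGGGGGGGGGGGGGGGGG544322G222333333433333333344
331 GGGGGGGGGGGGGGGGGGG555433334GG43333333333333344
332 GGGGGGGGGGGGGGGGGGGG54434GGGGGG4333333333333334
333 GGGGGGGGGGGGGGGGGGGGGGGGGGGGGGGG333343333333334
334 GGGGGGGGGGGGGGGGGGGGGGGGGGGGGGGG433333333334344
335 GGGGGGGGGGGGGGGGGGGGGGGGGGGGGGGGG43333333433334
```

It is gripped now at a width of 28.8 mm (the tab is 30) with 59 N. I swing up along the 163 mm arc with the tool kept vertical: first 30°.

```bash
python3 -m pendant '[0,0,-0.017,0,0,0,0,-0.002,0,-0.034,0,0,0,0,-0.004,0,-0.051,0,0,0,0,-0.007,0,-0.068,0,0,0,0,-0.011,0,-0.084,0,0,0,0,-0.016,0,-0.101,0,0,0,0,-0.022,0,-0.117,0,0,0,0,-0.028,0,-0.133,0,0,0,0,-0.036,0,-0.148,0,0,0,0,-0.044,0,-0.163,0,0,0,0]'
python3 -c "
from workcell import bot
o=bot.get_obs();print(o['joint_pos'],o['ft_torque'])"
```

```text
clock: 12.32
eef_pos: [0.534, -0.046, 0.15]
tool_rot: [0.067, 0.998, -0.0, -0.001]
ft_force: [2.9, -5.2, -9.0]
grip_width: 0.0289
grasp_force: 59.8
[-8.54576235e-02  3.59683772e-01 -4.33354188e-02  1.16969932e+00
 -9.23417243e-04  4.76971706e-02] [-0.89443201 -0.12468342  0.02927538]
```

```bash
python3 -m pendant '[-0.009,0,-0.0145,0,0,0,0,-0.019,0,-0.029,0,0,0,0,-0.029,0,-0.042,0,0,0,0,-0.04,0,-0.055,0,0,0,0,-0.052,0,-0.0675,0,0,0,0,-0.064,0,-0.079,0,0,0,0,-0.077,0,-0.09,0,0,0,0,-0.091,0,-0.101,0,0,0,0,-0.105,0,-0.11,0,0,0,0,-0.119,0,-0.119,0,0,0,0]'
python3 -c "
from workcell import bot
o=bot.get_obs();print(o['joint_pos'],o['ft_torque'])"
```

```text
clock: 13.15
eef_pos: [0.5909, -0.0537, 0.208]
tool_rot: [0.067, 0.998, -0.0, -0.004]
ft_force: [-2.7, -4.2, -9.9]
grip_width: 0.0286
grasp_force: 59.7
[-9.03199946e-02  4.43661103e-01  2.38435521e-01  1.37362604e+00
 -7.44126818e-04  4.29081392e-02] [-0.82202703  0.7281296   0.04267782]
```

```bash
python3 -m pendant '[-0.015,0,-0.008,0,0,0,0,-0.03,0,-0.0155,0,0,0,0,-0.046,0,-0.022,0,0,0,0,-0.062,0,-0.028,0,0,0,0,-0.079,0,-0.0325,0,0,0,0,-0.095,0,-0.0365,0,0,0,0,-0.112,0,-0.04,0,0,0,0,-0.129,0,-0.042,0,0,0,0,-0.146,0,-0.043,0,0,0,0,-0.163,0,-0.044,0,0,0,0]'
python3 -c "
from workcell import bot
o=bot.get_obs();print(o['joint_pos'],o['ft_torque'])"
```

```text
clock: 13.98
eef_pos: [0.6716, -0.0646, 0.2306]
tool_rot: [0.067, 0.998, -0.0, -0.004]
ft_force: [-4.8, -4.7, -1.5]
grip_width: 0.028
grasp_force: 59.2
[-9.55838925e-02  6.19625897e-01  5.85464206e-01  1.54462765e+00
 -7.58685658e-04  3.77784874e-02] [-0.75490711  1.46194799 -0.2980258 ]
```

```bash
python3 -m pendant '[0,0,0,0,0,0,0,0,0,0,0,0,0,0,0,0,0,0,0,0,0.7,0,0,0,0,0,0,0.7,0,0,0,0,0,0,0.7,0,0,0,0,0,0,0.7,0,0,0,0,0,0,0.7,0,0,-0.03,0,0,0,0.7,0,0,-0.06,0,0,0,0.7,0,0,-0.09,0,0,0,0.7]'
python3 -m pendant '[0,0,-0.03,0,0,0,0.7,0,0,-0.06,0,0,0,0.7,0,0,-0.06,0,0,0,0.7,0.04,0,-0.06,0,0,0,0.7,0.1,0,-0.06,0,0,0,0.7,0.16,0,-0.06,0,0,0,0.7,0.22,0,-0.06,0,0,0,0.7,0.28,0,-0.06,0,0,0,0.7,0.32,0,-0.06,0,0,0,0.7,0.32,0,-0.06,0,0,0,0.7]'
python3 - <<'E'
from workcell import bot
import cv2,numpy as np
a=bot.camera("top")["pixels"][150:350,240:520];b=bot.camera("side")["pixels"][130:430,220:480]
v=np.hstack([cv2.resize(a,(420,300)),cv2.resize(b,(346,400))[:300]])if 0 else np.hstack([cv2.resize(a,(420,450)),cv2.resize(b,(380,450))])
cv2.imwrite("pics/g5.png",np.clip(v[:,:,::-1]*1.6,0,255).astype(np.uint8))
E
```

```text
clock: 14.82
eef_pos: [0.6739, -0.0638, 0.2784]
tool_rot: [0.066, 0.998, 0.0, 0.0]
ft_force: [0.2, 0.1, 0.9]
grip_width: 0.0595
grasp_force: 0.0
clock: 15.65
eef_pos: [0.5114, -0.0423, 0.3081]
tool_rot: [0.066, 0.998, 0.0, -0.001]
ft_force: [0.3, 0.1, -0.1]
grip_width: 0.0599
grasp_force: 0.0
```

View pics/g5.png

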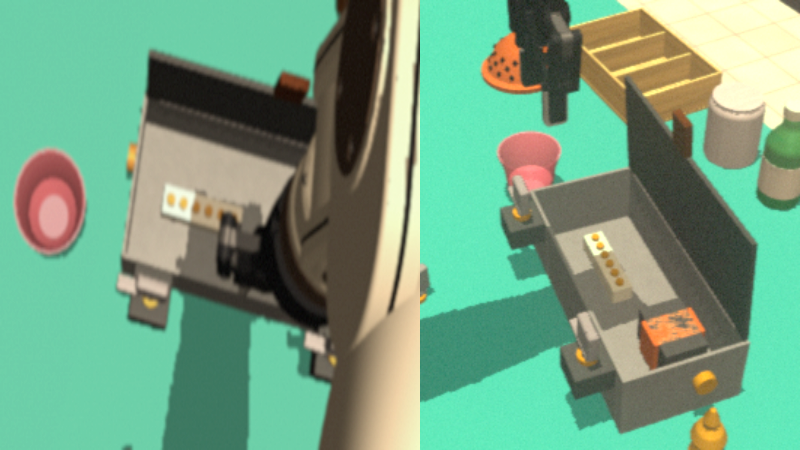

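The final views show the panel standing upright, with its tab at about (682,135) in the side half. Both fasteners lie along the front edge, the shade is untouched and the gripper is clear.

```bash
python3 -c "
from workcell import bot
print(bot.job_done())"
```

```text
the job is handed in; nothing more can be done
None
```

The job is handed in: fastener A is turned to unlocked, B is still unlocked, the panel is standing about upright, the gripper is clear and the pink shade was not touched. It took about 16 s on the robot's clock, including one first grasp at the tab that closed on nothing and had to be repeated about 25 mm lower.

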